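# Rack the hole saws in order of size

### The arm

A 6-joint arm with a two-finger parallel gripper is mounted at the origin on a cart in front of the work surface, level with it; the furniture and walls round the work are solid. World frame = base frame: x ahead of the robot, y to its left, z up, the work surface at z = 0. Lengths are in m, angles in degrees, forces in N, time in s.
With the tool pointing down it reaches from about 0.425 to 1.125 m from the base axis. Payload 14.9 kg.
Tool frame: the origin (TCP) lies between the finger pads; the fingertips stand 17 mm ahead of it and the grasp point (between the pads) lies 2 mm behind it; z points along the fingers, y is the line along which they close (so a half turn about z gives the same grasp; the last joint's range is limited). The gripper opens to 91 mm and grips with 3 to 60 N. Pads are 32 mm wide; open, the fingers measure 118 mm over their backs; the gripper's body (76 mm by 178 mm) begins 60 mm behind the grasp point.
Start: joints at [-77.596, 21.709, 99.362, -0, 58.929, -1.908], TCP at [0.173, -0.678, 0.197] pointing down, gripper open.
Joint ranges: [-158.91, 158.91], [-42.39, 125.64], [0.06, 152.35], [-60.88, 240.88], [17.5, 164.5], [-176.32, 176.32]. Speed limits (degrees/s): [108.29, 108.29, 136.94, 180, 180, 180].

### API

Orientations are given as a 3x3 rotation matrix whose columns are the frame's x, y, z axes.
In Python, from plant import env gives the robot as it stands.
- The arm moves only by the tool jog_arm, never from a script. Its argument "plan" is a list of rows, each a list of 4 numbers: the shift along the world's x, y, z in m, then the turn about the world's z in rad. In form: [[dx, dy, dz, roll], ...]. A call has 1 to 8 rows; each row shifts and turns the commanded pose from where the row before left it; what a row does not reach is not made up. A row lasts 1/10 s, in which the tool goes at most 50 mm and 8.59 degrees, less where a joint would pass 70% of its speed; a pose out of reach is approached as far as the arm can. A call is refused whole if a number of a shift passes 0.05 or a number of a turn 0.15, either way. A call with a gripper value outside its range is refused whole. "jaw" is the closure, from -1 (fully open) to 1 (shut), so that 0 is half open, set as the call begins (left out, the last holds). The fingers move at their own pace and stop on an object; "force" is the grip in N (left out, the last holds). Time passes only in rows, so rows that do not move let the fingers close. It gives the time, the measured TCP pose, the force, the opening and the grip force at its end, in the units of the state.
- env.read_state(): the state, without advancing time (a new reading comes with each control period).
- env.read_camera(name): name is "scene" or "side" or "wrist"; returns a dict with "color" (400x640x3 uint8, red, green, blue), "z_map" (400x640 float32, m along the optical axis (not along the pixel's ray), 0 where there is no reading), "camera_matrix" (3x3 intrinsics, pixels), "extrinsics" (4x4, takes a point from world to camera coordinates). Camera axes: x right, y up, looking along -z (the intrinsics and any distortion apply to the point x, -y, -z); pixel columns grow to the right and rows downward; lengths in m; the calibration is good to about 2 mm. A picture is of the moment at which its call begins.
- env.hand_in(): hands the job in; it is judged then, once.
The state is a dict: "clock": time; "joint_positions": joint angles; "qvel": joint speeds; "joint_efforts": joint torques, N m; "tool_pos": TCP position; "ee_rot": TCP orientation; "force": force on the tool from outside, world axes, zero at the start; "ft_torque": the same for the moment, N m; "finger_gap": finger opening in m; "grip_force": force on a finger pad.
Only numpy, scipy, OpenCV 4.12 (cv2) and the standard library are available. Lean on these libraries where they do the work, as an engineer would, in place of code of your own. Each camera call takes 0.05 s, during which the arm holds its last target. There are 200 camera calls.

### The job

Put the four loose hole saws away on the plywood rack in order of size: each one teeth down over the steel pin that stands on the dark blue disc of its own diameter, fully down on the wood with the pin through the hole in its back plate. Leave the battery that stands among the saws standing where it is.

Things in the scene. Friction and masses are not known exactly. Their poses are not given: they have to be found in the camera images.
- saw_22: Smallest hole saw: red steel cup 22 mm in diameter, 44 mm high, 60 g, standing mouth (teeth) down on the cabinet top. On top a 6 mm back plate with a round 16 mm hole in its middle; wall 2.2 mm thick, cup open below. Round: any yaw will do; grasp it across its outside from above. Origin: centre of the toothed rim (underside), z up.
- saw_29: Second hole saw, alike but 29 mm in diameter (44 mm high, the same 16 mm hole on top), 80 g. Origin: centre of the underside, z up.
- saw_38: Third hole saw, alike but 38 mm in diameter (44 mm high, the same 16 mm hole on top), 110 g. Origin: centre of the underside, z up.
- saw_48: Largest hole saw, alike but 48 mm in diameter (44 mm high, the same 16 mm hole on top), 150 g. Origin: centre of the underside, z up.
- pin_22: Place of the 22 mm saw: upright steel pin, 4 mm in diameter and 52 mm tall with a tapered tip, fixed on the rack on a dark blue disc 22 mm across. A seated saw stands on the rack's wood and the pin shows 8 mm above its back plate. Origin: foot of the pin on top of the rack (18 mm above the cabinet top), z up, y along the row towards the larger discs.
- pin_29: Place of the 29 mm saw: a like pin on a disc 29 mm across, 39.5 mm from pin_22 along the row. The rack is a fixed plywood strip 60 x 193 mm and 18 mm thick, flat on the cabinet top, pins in one row along its middle from the smallest disc to the largest; it may point any way. Origin at the pin's foot on top of the strip, axes as pin_22.
- pin_38: Place of the 38 mm saw: a like pin on a disc 38 mm across, 47.5 mm further along the row. Origin at its foot on top of the strip, axes as pin_22.
- pin_48: Place of the 48 mm saw: a like pin on a disc 48 mm across, 57 mm further along the row, at the other end. Origin at its foot on top of the strip, axes as pin_22.
- battery: AA cell standing on end among the saws, black and orange, 14 mm in diameter and 50 mm tall, loose: leave it standing there. Origin: centre of its underside.
- carton_a: Closed brown cardboard carton 260 x 340 mm (its own x and y) and 223 mm high, fixed between the loose saws (on its left) and the rack (on its right); some tools lie on its far half. Origin: centre of its underside, z up. Keep the gripper's body clear of it, and the wrist clear of the wall shelf, 0.57 m above the cabinet top, that overhangs everything beyond x = 0.57 m.
Mind the look-alikes: they are no part of the job. Leave any green or turquoise look-alike of the saw_29 alone.

How it is judged:
By the outcome, as a careful person would: the job done as asked, in the order asked, and still so for the second after the job is handed in, with the robot touching nothing.
It also fails if it takes over 138 s, if anything falls off the work surface, if the arm or the gripper's body presses on something with over 40 N, if the wrist force passes 120 N, or if a joint passes its speed limit or range.

## Working session

There is one attempt and no reset: what is moved stays moved. The work goes in short steps, Python scripts to look and compute and a tool call to move; the robot and the scene stay as the last step left them, time stands still between calls to the robot, and variables do not carry over. Pictures are saved under pics/ and viewed, at most 14 in all, crops included, and the job is handed in when it is done.

Besides the shell and the picture viewer there is one more tool, called after "Request:" as name([rows], argument=value, ...), one row to a line, values as JSON. jog_arm: Moves the arm, as the interface text tells. Its arguments: {"type":"object","properties":{"plan":{"type":"array"},"jaw":{"type":"number"},"force":{"type":"number"}},"required":["plan"]}

```bash
mkdir -p pics
cat > h.py <<'E'
import numpy as np, cv2
from plant import env
def shot(n,f):
    c=env.read_camera(n); np.savez(f'pics/{f}.npz',**c); cv2.imwrite(f'pics/{f}.png',c['color'][...,::-1]); return c
def w(c,u,v,z=None):
    K=c['camera_matrix'];T=np.linalg.inv(c['extrinsics'])
    d=np.array([(u-K[0,2])/K[0,0],-(v-K[1,2])/K[1,1],-1.])
    if z is None: s=c['z_map'][int(v),int(u)]
    else:
        s=(z-T[2,3])/(T[:3,:3]@d)[2]
    return T[:3,:3]@(d*s)+T[:3,3]
E
python3 - <<'E'
from h import *
for n in('scene','side','wrist'):
    c=shot(n,n+'0'); print(n,np.linalg.inv(c['extrinsics']).round(3).tolist(),c['camera_matrix'].round(1).tolist())
s=env.read_state();print(s)
E
```

```text
scene [[0.68, 0.261, -0.685, -0.345], [-0.733, 0.271, -0.624, -0.766], [0.023, 0.926, 0.376, 0.518], [0.0, 0.0, 0.0, 1.0]] [[498.5, 0.0, 327.9], [0.0, 498.5, 204.2], [0.0, 0.0, 1.0]]
side [[-0.139, 0.572, -0.808, -0.576], [-0.99, -0.063, 0.126, 0.152], [0.022, 0.818, 0.575, 0.801], [0.0, 0.0, 0.0, 1.0]] [[407.5, 0.0, 323.7], [0.0, 407.5, 197.8], [0.0, 0.0, 1.0]]
wrist [[0.247, 0.942, 0.229, 0.236], [-0.969, 0.24, 0.057, -0.663], [-0.001, -0.236, 0.972, 0.384], [0.0, 0.0, 0.0, 1.0]] [[306.5, 0.0, 328.9], [0.0, 306.5, 201.2], [0.0, 0.0, 1.0]]
{'clock': 0.15, 'joint_positions': array([-7.75963538e+01,  2.17339509e+01,  9.93878410e+01, -1.19092619e-03,
        5.89294936e+01, -1.91106391e+00]), 'qvel': array([-0.08175918, -0.1154032 , -0.13190895, -0.03338382, -0.07263894,
       -0.00812236]), 'joint_efforts': array([-3.13418677e-04, -7.64109707e+01, -4.34656227e+01,  6.50684279e-02,
        4.09106235e-02, -5.21702430e-05]), 'tool_pos': array([ 0.17295618, -0.67796063,  0.19601112]), 'ee_rot': array([[ 9.68949632e-01,  2.47258098e-01, -2.09653209e-04],
       [ 2.47258187e-01, -9.68949241e-01,  8.70383008e-04],
       [ 1.20659288e-05, -8.95195767e-04, -9.99999599e-01]]), 'force': array([ 0.27772788, -1.03973069,  0.41738233]), 'ft_torque': array([ 0.01023205,  0.0096328 , -0.02057388]), 'grip_force': 0.0, 'finger_gap': 0.0915682125943035}
```

View pics/scene0.png

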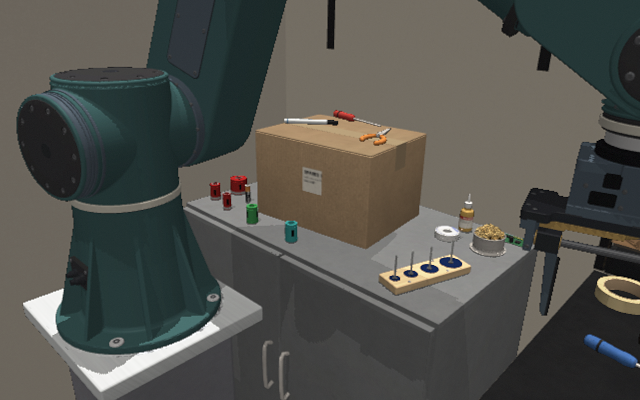

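View pics/side0.png

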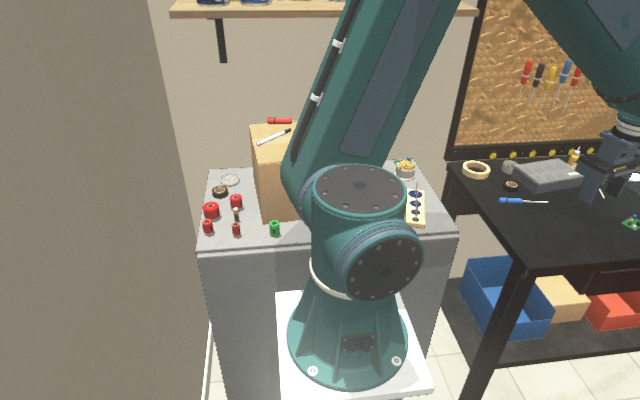

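The scene view shows red saws at about (215,190), (227,200) and (239,184), the battery at (248,192), green and turquoise look-alikes at (252,213) and (291,231), and the rack at (425,272). The side view shows the reds at (211,210), (236,201), (208,226) and (236,229), with the battery at (236,213). Next I'll enlarge both for confirmation.

Run:
```python
from h import *
a=cv2.imread('pics/side0.png');b=cv2.imread('pics/scene0.png')
r=lambda im,x,y,w,h:cv2.resize(im[y:y+h,x:x+w],(400,300),interpolation=cv2.INTER_CUBIC)
cv2.imwrite('pics/crop1.png',np.vstack([np.hstack([r(a,195,175,80,60),r(a,390,185,60,45)]),np.hstack([r(b,200,165,80,60),r(b,375,225,100,75)])]))
for f,z0 in(('side0',.044),('scene0',.044)):
    c=np.load(f'pics/{f}.npz'); im=c['color'].astype(int)
    m=((im[...,0]>90)&(im[...,1]<60)&(im[...,2]<60)).astype(np.uint8)
    n,l,s,ce=cv2.connectedComponentsWithStats(m)
    for i in range(1,n):
        if s[i,4]>20:
            vs,us=np.where(l==i); P=np.array([w(c,u,v) for u,v in zip(us,vs)]); t=P[P[:,2]>.036]
            print(f,s[i],P.mean(0).round(3), (len(t) and np.r_[t.min(0),t.max(0)].round(3)))
```

```text
side0 [618 292  12   9  41] [ 0.47  -1.391 -0.585] 0
side0 [630 300   7   7  24] [ 0.373 -1.326 -0.521] [-0.576  0.152  0.801 -0.576  0.152  0.801]
scene0 [334 111  21   9  63] [0.664 0.104 0.237] [0.655 0.071 0.232 0.678 0.145 0.244]
scene0 [231 176  16  16 128] [0.467 0.325 0.038] [-0.345 -0.766  0.036  0.507  0.368  0.518]
scene0 [210 183  10  15  39] [0.398 0.34  0.032] [0.393 0.33  0.036 0.416 0.359 0.045]
scene0 [223 194   5  14  26] [0.376 0.257 0.027] [0.371 0.252 0.036 0.38  0.261 0.044]
```

View pics/crop1.png

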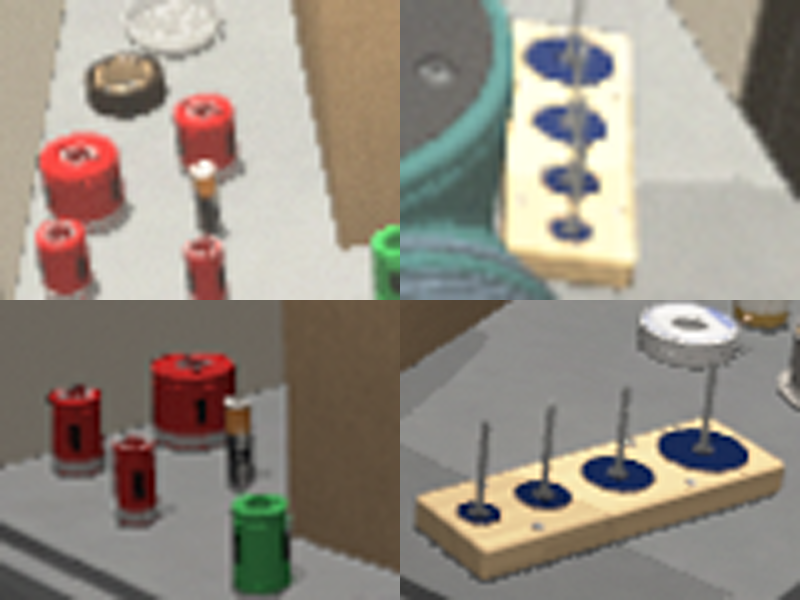

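Run:
```python
from h import *
a=np.load('pics/side0.npz');b=np.load('pics/scene0.npz')
A=lambda x,y:(195+x/5,175+y/5); B=lambda x,y:(200+x/5,165+(y-300)/5)
R=lambda x,y:(390+(x-400)*.15,185+y*.15); S=lambda x,y:(375+(x-400)/4,225+(y-300)/4)
def p(n,c,uv,z): print(n,np.round(uv,1),w(c,*uv,z).round(4)[:2])
for n,u,z in(('48',(81,156),.044),('38',(204,105),.044),('29',(62,233),.044),('22',(206,246),.044),('bat',(204,168),.05),('green',(385,238),.044)): p(n,a,A(*u),z)
for n,u,z in(('48',(194,365),.044),('29',(75,394),.044),('22',(133,443),.044),('bat',(238,402),.05),('green',(259,505),.044)): p(n,b,B(*u),z)
for n,u in(('p48',(570,60)),('p38',(570,123)),('p29',(571,180)),('p22',(571,230))): p(n,a,R(*u),.018)
for n,u in(('p48',(704,448)),('p38',(619,473)),('p29',(543,494)),('p22',(479,514))): p(n,b,S(*u),.018)
# pin tips, z=.07
for n,u in(('p48t',(712,366)),('p38t',(626,390)),('p29t',(550,408)),('p22t',(485,424))): p(n,b,S(*u),.07)
# carton top
P=np.array([w(b,u,v) for v in range(120,160,2) for u in range(255,425,2)])
t=P[abs(P[:,2]-.223)<.006]; print('carton',cv2.minAreaRect(t[:,:2].astype(np.float32)))
```

```text
48 [211.2 206.2] [0.4795 0.3399]
38 [235.8 196. ] [0.5272 0.2665]
29 [207.4 221.6] [0.4029 0.3446]
22 [236.2 224.2] [0.3811 0.2603]
bat [235.8 208.6] [0.4504 0.2633]
green [272.  222.6] [0.3769 0.1561]
48 [238.8 178. ] [0.4824 0.3354]
29 [215.  183.8] [0.4047 0.3413]
22 [226.6 193.6] [0.382  0.2576]
bat [247.6 185.4] [0.4513 0.2563]
green [251.8 206. ] [0.375  0.1447]
p48 [415.5 194. ] [ 0.5112 -0.3342]
p38 [415.5 203.4] [ 0.4579 -0.3164]
p29 [415.6 212. ] [ 0.4126 -0.3017]
p22 [415.6 219.5] [ 0.3749 -0.2891]
p48 [451. 262.] [ 0.5173 -0.3352]
p38 [429.8 268.2] [ 0.4622 -0.3179]
p29 [410.8 273.5] [ 0.4165 -0.3024]
p22 [394.8 278.5] [ 0.3776 -0.2911]
p48t [453.  241.5] [ 0.5086 -0.3381]
p38t [431.5 247.5] [ 0.4534 -0.3215]
p29t [412.5 252. ] [ 0.4099 -0.3056]
p22t [396.2 256. ] [ 0.3736 -0.2929]
carton ((0.6196139454841614, 0.031384021043777466), (0.3655826151371002, 0.33897292613983154), 5.095455169677734)
```

Identified: the reds are saw_48 (side 211,206), saw_38 (236,196), saw_29 (207,222) and saw_22 (236,224). Only these are red cups with size ratios that fit. The green (272,223) and turquoise cups and the battery (236,209) stay where they are. First move: look at the rack from above with the wrist camera.

Request:
jog_arm([
  [0.02, 0.03, 0.013, -0.07],
  [0.02, 0.03, 0.013, -0.07],
  [0.02, 0.03, 0.013, -0.07],
  [0.02, 0.03, 0.013, -0.07],
  [0.02, 0.03, 0.013, -0.07],
  [0.02, 0.03, 0.013, -0.07],
  [0.02, 0.03, 0.013, -0.07],
  [0.02, 0.03, 0.013, -0.07],
], jaw=-1, force=20)

```text
clock: 0.95
tool_pos: [0.3335, -0.4369, 0.3009]
ee_rot: [[0.951, -0.308, -0.0], [-0.308, -0.951, 0.0], [-0.0, -0.0, -1.0]]
force: [0.2, -1.5, -1.1]
finger_gap: 0.091
grip_force: 0.0
```

Request:
jog_arm([
  [0.017, 0.032, 0, 0],
  [0.017, 0.032, 0, 0],
  [0.017, 0.032, 0, 0],
  [0.017, 0.032, 0, 0],
  [0, 0, 0, 0],
  [0, 0, 0, 0],
])

```text
clock: 1.55
tool_pos: [0.4012, -0.3099, 0.3005]
ee_rot: [[0.953, -0.304, -0.0], [-0.304, -0.953, -0.0], [0.0, 0.0, -1.0]]
force: [1.1, 0.1, 0.6]
finger_gap: 0.0911
grip_force: 0.0
```

Run:
```python
from h import *
c=shot('wrist','wr1'); cv2.imwrite('pics/wr1z.png',c['color'][...,::-1])
```

```text
(no output)
```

View pics/wr1.png

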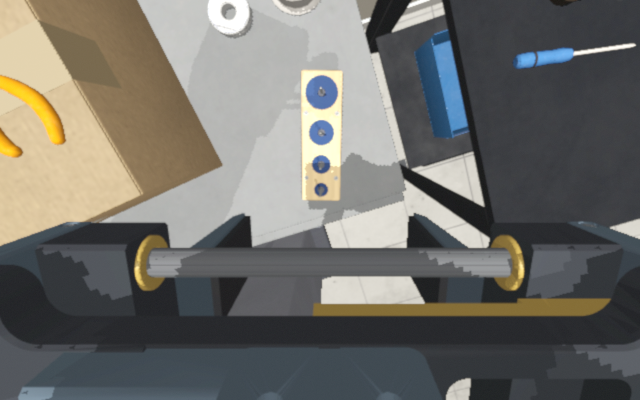

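Discs are at (321,91), (321,131), (321,164) and (321,189), with the carton at left. I'll fit the disc centres and the carton outline.

Run:
```python
from h import *
c=np.load('pics/wr1.npz'); c={k:c[k] for k in c}
h=cv2.cvtColor(c['color'],cv2.COLOR_RGB2HSV)
m=((h[...,0]>105)&(h[...,0]<130)&(h[...,1]>120)).astype(np.uint8); m[:, :290]=0; m[:,355:]=0; m[210:]=0
m=cv2.morphologyEx(m,cv2.MORPH_CLOSE,np.ones((5,5)))
n,l,s,ce=cv2.connectedComponentsWithStats(m)
for i in range(1,n):
    if s[i,4]>30: print(s[i],w(c,*(ce[i]+0),.018).round(4))
P=np.array([w(c,u,v) for v in range(0,215,2) for u in range(0,320,2)])
t=P[abs(P[:,2]-.223)<.008]
print('carton',cv2.minAreaRect(t[:,:2].astype(np.float32)),t.min(0),t.max(0))
b=np.load('pics/scene0.npz'); P=np.array([w(b,u,v) for v in range(120,160,1) for u in range(255,427,1)])
t=P[abs(P[:,2]-.223)<.004]; print(t[t[:,0].argmin()],t[t[:,1].argmin()],t[t[:,1].argmax()])
```

```text
[307  77  29  31 631] [ 0.5134 -0.3351  0.018 ]
[311 121  21  23 309] [ 0.4593 -0.3171  0.018 ]
[313 157  16  15 131] [ 0.4147 -0.3021  0.018 ]
[316 184  11  10  33] [ 0.3781 -0.2899  0.018 ]
carton ((0.5389626622200012, -0.08267753571271896), (0.17619453370571136, 0.1264067441225052), 5.256596088409424) [ 0.45270282 -0.15292064  0.21503765] [ 0.63073308 -0.02460085  0.2309904 ]
[0.42272037 0.18140515 0.22199139] [ 0.45956497 -0.15289174  0.22113118] [0.530662   0.19387081 0.22097415]
```

Run:
```python
from h import *
for f,L in(('side0',[(100,100),(100,250),(160,100),(160,200),(185,60),(203,200),(200,235)]),('scene0',[(265,100),(200,100),(290,60),(190,205)])):
    c=np.load(f'pics/{f}.npz')
    for u in L: print(f,u,w(c,*u).round(3))
```

```text
side0 (100, 100) [0.26  0.482 0.48 ]
side0 (100, 250) [0.052 0.482 0.264]
side0 (160, 100) [0.707 0.481 0.303]
side0 (160, 200) [0.465 0.481 0.089]
side0 (185, 60) [0.802 0.401 0.398]
side0 (203, 200) [ 0.801  0.424 -0.153]
side0 (200, 235) [ 0.397  0.372 -0.   ]
scene0 (265, 100) [0.715 0.486 0.219]
scene0 (200, 100) [ 0.121 -0.05   0.363]
scene0 (290, 60) [0.8   0.457 0.342]
scene0 (190, 205) [ 0.332  0.359 -0.004]
```

Request:
jog_arm([
  [0, 0.045, 0.004, 0.12],
  [0, 0.045, 0.004, 0.12],
  [0, 0.045, 0.004, 0.12],
  [0, 0.045, 0, 0.12],
  [0, 0.045, 0, 0.12],
  [0, 0.045, 0, 0.12],
  [0, 0.045, 0, 0.12],
  [0, 0.045, 0, 0.12],
])

```text
clock: 2.4
tool_pos: [0.401, 0.0506, 0.3128]
ee_rot: [[0.794, 0.608, 0.001], [0.608, -0.794, -0.0], [0.001, 0.0, -1.0]]
force: [1.6, -0.4, -1.3]
finger_gap: 0.0911
grip_force: 0.0
```

Request:
jog_arm([
  [0.01, 0.035, 0, 0.12],
  [0.01, 0.035, 0, 0.12],
  [0.01, 0.035, 0, 0.12],
  [0.01, 0.035, 0, 0.12],
  [0.0, 0.035, 0, 0.12],
  [0, 0, 0, 0.12],
  [0, 0, 0, 0.12],
  [0, 0, 0, 0.12],
])

```text
clock: 3.2
tool_pos: [0.4416, 0.2241, 0.3123]
ee_rot: [[-0.043, 0.999, -0.0], [0.999, 0.043, -0.0], [-0.0, -0.0, -1.0]]
force: [0.1, 0.0, -0.3]
finger_gap: 0.091
grip_force: 0.0
```

Run:
```python
from h import *
c=shot('wrist','wr2')
h=cv2.cvtColor(c['color'],cv2.COLOR_RGB2HSV)
m=(((h[...,0]<6)|(h[...,0]>174))&(h[...,1]>150)&(h[...,2]>60)).astype(np.uint8)
n,l,s,ce=cv2.connectedComponentsWithStats(m)
for i in range(1,n):
    if s[i,4]>60: print(s[i],ce[i].round(1),w(c,*ce[i],.044).round(4))
```

```text
[346  73  34  36 687] [362.2  90.6] [0.4823 0.341  0.044 ]
[299  75  19  22 119] [308.7  87.8] [0.4068 0.3415 0.044 ]
[372 133  28  25 337] [384.9 144.4] [0.5206 0.2679 0.044 ]
```

View pics/wr2.png

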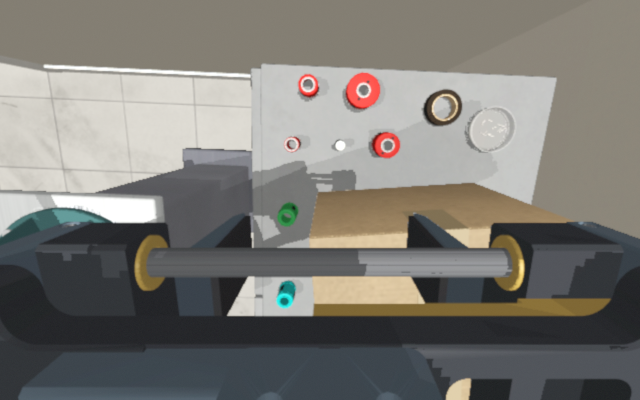

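The wrist view shows hole centres of saw_29 at (309,86), saw_48 at (364,90), saw_38 at (388,146) and saw_22 at (292,144), with the battery at (340,145) and the green look-alike at (288,213).

Run:
```python
from h import *
c=np.load('pics/wr2.npz'); c={k:c[k] for k in c}
b=cv2.resize(c['color'][60:165,270:410],None,fx=5,fy=5,interpolation=cv2.INTER_CUBIC); cv2.imwrite('pics/wr2c.png',b[...,::-1])
for n,u in(('48',(364,90.5)),('29',(309,86)),('38',(388,146)),('22',(292,144)),('bat',(340.5,145.5))): print(n,w(c,*u,.044 if n!='bat' else .05).round(4))
```

```text
48 [0.4848 0.3412 0.044 ]
29 [0.4072 0.3439 0.044 ]
38 [0.5253 0.2658 0.044 ]
22 [0.3845 0.2626 0.044 ]
bat [0.4554 0.2639 0.05  ]
```

View pics/wr2c.png

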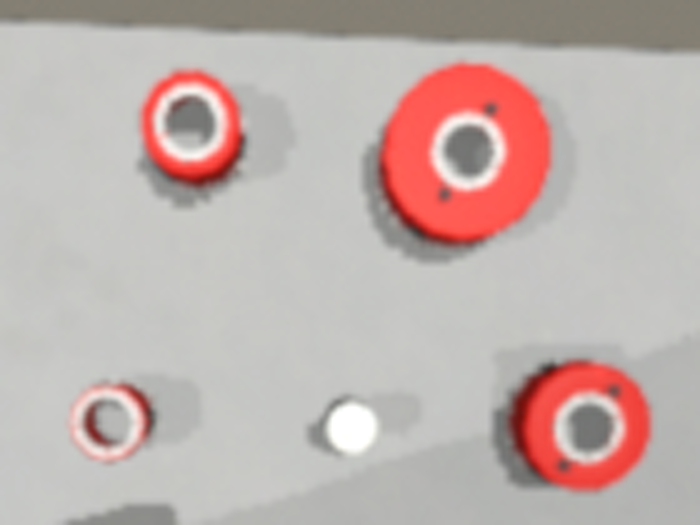

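Request:
jog_arm([
  [-0.01, 0.006, -0.03, 0],
  [-0.01, 0.006, -0.03, 0],
  [-0.01, 0.006, -0.03, 0],
  [-0.01, 0.006, -0.03, 0],
  [-0.01, 0.006, -0.03, 0],
  [-0.008, 0.006, -0.03, 0],
  [0, 0, 0, 0],
  [0, 0, 0, 0],
], jaw=-0.1, force=20)

```text
clock: 4.05
tool_pos: [0.3837, 0.2604, 0.133]
ee_rot: [[-0.037, 0.999, -0.0], [0.999, 0.037, -0.0], [-0.0, -0.0, -1.0]]
force: [0.6, 0.7, 0.6]
finger_gap: 0.05
grip_force: 0.0
```

Request:
jog_arm([
  [0, 0, -0.02, 0],
  [0, 0, -0.02, 0],
  [0, 0, -0.02, 0],
  [0, 0, -0.02, 0],
  [0, 0, -0.013, 0],
  [0, 0, -0.013, 0],
  [0, 0, 0, 0],
])

```text
clock: 4.75
tool_pos: [0.3831, 0.2605, 0.026]
ee_rot: [[-0.038, 0.999, -0.001], [0.999, 0.038, -0.001], [-0.0, -0.001, -1.0]]
force: [-0.4, 1.0, 1.3]
finger_gap: 0.05
grip_force: 0.0
```

Request:
jog_arm([
  [0, 0, 0, 0],
  [0, 0, 0, 0],
  [0, 0, 0, 0],
  [0, 0, 0, 0],
  [0, 0, 0, 0],
  [0, 0, 0, 0],
  [0, 0, 0, 0],
], jaw=1)

```text
clock: 5.45
tool_pos: [0.3835, 0.2613, 0.0277]
ee_rot: [[-0.039, 0.999, 0.0], [0.999, 0.039, 0.001], [0.001, 0.0, -1.0]]
force: [-6.9, -0.7, 32.7]
finger_gap: 0.0006
grip_force: 16.8
```

Fingers closed fully with an upward force, so something went wrong. Looking.

Run:
```python
from h import *
print(env.read_state()['force'],env.read_state()['finger_gap'])
c=shot('wrist','wr3'); d=shot('side','sd3'); e=shot('scene','sc3')
r=lambda im,x,y,w,h:cv2.resize(im[y:y+h,x:x+w],(400,300),interpolation=cv2.INTER_CUBIC)[...,::-1]
cv2.imwrite('pics/c3.png',np.vstack([np.hstack([r(d['color'],195,175,80,60),r(e['color'],200,165,80,60)]),np.hstack([r(c['color'],200,60,240,180),r(c['color'],0,0,640,400)])]))
```

```text
[-6.93194286 -0.70830972 32.72574377] 0.0005818505391522566
```

View pics/c3.png

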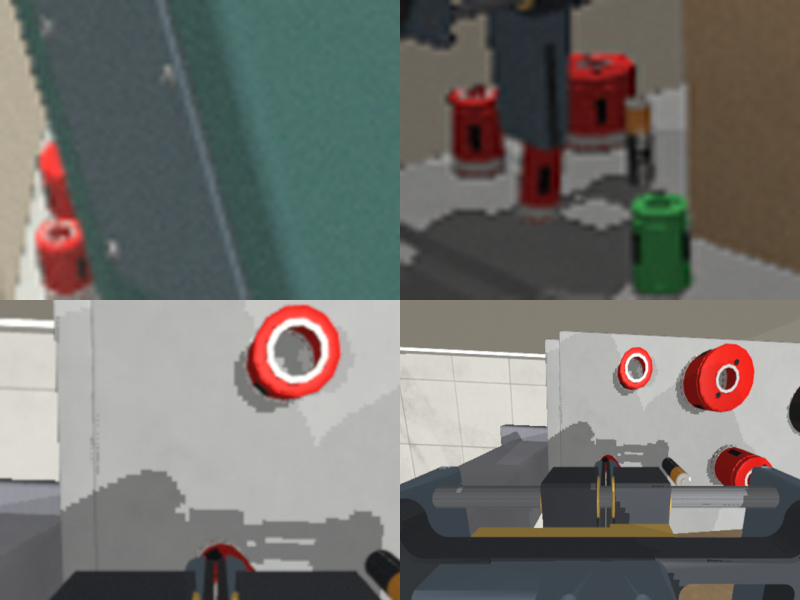

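The scene crop shows the red saw_22 just below the closed fingers. I'll check actual heights with depth.

Run:
```python
from h import *
for f in('sc3','scene0'):
    c=np.load(f'pics/{f}.npz');c={k:c[k] for k in c}
    for u in (224,226,228,230,232):
        print(f,u,[(v,*(w(c,u,v)*1000).round().astype(int),*c['color'][v,u][:2]) for v in range(184,212,3)])
c=np.load('pics/wr3.npz');c={k:c[k] for k in c}
for v in(204,206,208,212,218): print(v,[(*(w(c,u,v)*1000).round().astype(int),) for u in range(318,348,4)])
```

```text
sc3 224 [(184, np.int64(369), np.int64(249), np.int64(76), np.uint8(39), np.uint8(45)), (187, np.int64(376), np.int64(259), np.int64(64), np.uint8(40), np.uint8(48)), (190, np.int64(374), np.int64(257), np.int64(56), np.uint8(40), np.uint8(46)), (193, np.int64(380), np.int64(266), np.int64(44), np.uint8(78), np.uint8(70)), (196, np.int64(381), np.int64(269), np.int64(34), np.uint8(87), np.uint8(70)), (199, np.int64(377), np.int64(264), np.int64(28), np.uint8(91), np.uint8(62)), (202, np.int64(374), np.int64(259), np.int64(22), np.uint8(80), np.uint8(39)), (205, np.int64(378), np.int64(267), np.int64(10), np.uint8(79), np.uint8(42)), (208, np.int64(376), np.int64(264), np.int64(3), np.uint8(75), np.uint8(65)), (211, np.int64(365), np.int64(250), np.int64(1), np.uint8(66), np.uint8(66))]
sc3 226 [(184, np.int64(372), np.int64(243), np.int64(77), np.uint8(40), np.uint8(46)), (187, np.int64(374), np.int64(248), np.int64(67), np.uint8(39), np.uint8(44)), (190, np.int64(372), np.int64(245), np.int64(60), np.uint8(40), np.uint8(47)), (193, np.int64(375), np.int64(250), np.int64(50), np.uint
[... 8075 characters left out ...]
(9)), (np.int64(377), np.int64(270), np.int64(14)), (np.int64(380), np.int64(272), np.int64(22)), (np.int64(383), np.int64(273), np.int64(26)), (np.int64(385), np.int64(273), np.int64(26)), (np.int64(388), np.int64(273), np.int64(23)), (np.int64(391), np.int64(272), np.int64(21)), (np.int64(395), np.int64(266), np.int64(-1))]
218 [(np.int64(376), np.int64(278), np.int64(55)), (np.int64(378), np.int64(277), np.int64(51)), (np.int64(380), np.int64(277), np.int64(51)), (np.int64(383), np.int64(276), np.int64(50)), (np.int64(385), np.int64(277), np.int64(50)), (np.int64(387), np.int64(278), np.int64(55)), (np.int64(389), np.int64(278), np.int64(54)), (np.int64(393), np.int64(273), np.int64(36))]
```

Run:
```python
from h import *
c=np.load('pics/scene0.npz');c={k:c[k] for k in c}
for v in range(285,322,3): print(v,[(*(w(c,u,v)*1000).round().astype(int).tolist(),) for u in range(540,554,3)])
```

```text
285 [(799, -437, -115), (143, -629, 250), (144, -632, 250), (144, -634, 251), (145, -637, 252)]
288 [(802, -438, -125), (144, -629, 245), (143, -632, 247), (144, -635, 248), (145, -638, 249)]
291 [(802, -439, -132), (141, -631, 244), (144, -633, 243), (146, -635, 244), (156, -636, 239)]
294 [(141, -628, 239), (144, -631, 239), (144, -633, 240), (148, -635, 239), (797, -469, -126)]
297 [(142, -629, 235), (144, -631, 236), (144, -634, 237), (148, -636, 236), (798, -470, -134)]
300 [(141, -630, 232), (142, -632, 233), (144, -635, 233), (147, -637, 233), (803, -471, -145)]
303 [(142, -630, 228), (144, -632, 228), (145, -635, 229), (146, -638, 230), (797, -474, -149)]
306 [(143, -631, 224), (144, -633, 225), (146, -635, 225), (794, -469, -159), (801, -474, -160)]
309 [(144, -631, 220), (144, -634, 222), (145, -636, 222), (802, -469, -171), (799, -476, -166)]
312 [(143, -632, 217), (144, -635, 218), (146, -637, 218), (801, -470, -179), (797, -478, -173)]
315 [(798, -452, -195), (144, -635, 215), (146, -637, 215), (800, -472, -186), (796, -480, -180)]
318 [(799, -454, -204), (803, -459, -203), (796, -468, -195), (800, -474, -194), (507, -554, -9)]
321 [(801, -455, -213), (802, -461, -210), (802, -468, -207), (496, -553, -11), (501, -556, -12)]
```

Request:
jog_arm([
  [0, 0, 0.01, 0],
  [0, 0, 0.02, 0],
  [0, 0, 0.03, 0],
  [0, 0, 0, 0],
])

```text
clock: 6.0
tool_pos: [0.3848, 0.2618, 0.0896]
ee_rot: [[-0.039, 0.999, 0.004], [0.999, 0.039, 0.003], [0.002, 0.004, -1.0]]
force: [-0.2, 0.1, -0.5]
finger_gap: 0.0006
grip_force: 0.0
```

Run:
```python
from h import *
print(env.read_state()['tool_pos'],env.read_state()['force'],env.read_state()['finger_gap'])
c=shot('scene','sc4')
for u in(222,226,230): print(u,[(v,*(w(c,u,v)*1000).round().astype(int).tolist()) for v in range(164,212,2)])
```

```text
[0.38475789 0.26177692 0.08959974] [-0.19426156  0.06035508 -0.53613574] 0.0006257848035032319
222 [(164, 374, 259, 127), (166, 375, 260, 121), (168, 374, 260, 116), (170, 377, 265, 109), (172, 524, 475, 19), (174, 527, 480, 10), (176, 526, 480, 4), (178, 524, 478, -2), (180, 525, 479, -9), (182, 527, 483, -17), (184, 525, 481, -23), (186, 522, 478, -28), (188, 525, 482, -37), (190, 523, 479, -42), (192, 447, 371, 0), (194, 372, 264, 44), (196, 375, 269, 36), (198, 377, 272, 29), (200, 374, 269, 25), (202, 403, 311, -1), (204, 395, 300, -2), (206, 385, 287, -1), (208, 377, 275, -1), (210, 366, 260, 1)]
226 [(164, 377, 246, 129), (166, 374, 242, 126), (168, 374, 243, 120), (170, 373, 242, 115), (172, 380, 251, 106), (174, 540, 477, 8), (176, 541, 480, 0), (178, 539, 477, -5), (180, 539, 478, -12), (182, 542, 482, -21), (184, 539, 479, -26), (186, 541, 482, -34), (188, 539, 480, -40), (190, 542, 485, -48), (192, 389, 270, 43), (194, 377, 254, 45), (196, 376, 253, 40), (198, 377, 255, 33), (200, 378, 257, 27), (202, 375, 253, 23), (204, 373, 251, 19), (206, 376, 255, 11), (208, 376, 255, 5), (210, 378, 258, -2)]
230 [(164, 389, 245, 127), (166, 390, 247, 121), (168, 392, 250, 115), (170, 389, 247, 110), (172, 557, 480, 10), (174, 557, 480, 3), (176, 556, 478, -3), (178, 464, 353, 44), (180, 461, 348, 40), (182, 462, 351, 33), (184, 464, 354, 25), (186, 462, 352, 20), (188, 460, 349, 16), (190, 460, 350, 9), (192, 465, 357, 0), (194, 389, 253, 42), (196, 388, 252, 37), (198, 388, 252, 31), (200, 389, 253, 25), (202, 386, 250, 21), (204, 386, 251, 15), (206, 389, 256, 7), (208, 383, 248, 6), (210, 385, 250, -2)]
```

The fingertips actually sit 17 mm above the reported TCP (measured +0.017 both open and closed), so the reported z is about 34 mm too low. I'll correct all heights by −0.034. The saw is undisturbed at (0.384, 0.260).

Request:
jog_arm([
  [0, 0, 0, 0],
  [0, 0, 0, 0],
  [0, 0, 0, 0],
  [0, 0, 0, 0],
  [0, 0, -0.02, 0],
  [0, -0.001, -0.02, 0],
], jaw=-0.1)

```text
clock: 6.65
tool_pos: [0.3834, 0.26, 0.0461]
ee_rot: [[-0.039, 0.999, 0.001], [0.999, 0.039, 0.001], [0.001, 0.001, -1.0]]
force: [0.3, 0.4, -0.9]
finger_gap: 0.0455
grip_force: 0.0
```

Request:
jog_arm([
  [0, 0, -0.02, 0],
  [0, 0, -0.015, 0],
  [0, 0, -0.01, 0],
  [0, 0, -0.009, 0],
  [0, 0, 0, 0],
])

```text
clock: 7.15
tool_pos: [0.3826, 0.2594, -0.0083]
ee_rot: [[-0.039, 0.999, -0.001], [0.999, 0.039, -0.001], [-0.001, -0.001, -1.0]]
force: [-0.4, -0.9, 0.7]
finger_gap: 0.0502
grip_force: 0.0
```

Request:
jog_arm([
  [0, 0, 0, 0],
  [0, 0, 0, 0],
  [0, 0, 0, 0],
  [0, 0, 0, 0],
  [0, 0, 0, 0],
  [0, 0, 0, 0],
], jaw=1)

```text
clock: 7.75
tool_pos: [0.3833, 0.2599, -0.0071]
ee_rot: [[-0.039, 0.999, 0.001], [0.999, 0.039, 0.0], [0.0, 0.001, -1.0]]
force: [-0.3, 0.7, 6.3]
finger_gap: 0.021
grip_force: 20.0
```

Held (gap 21 mm). Lift and carry over the carton.

Request:
jog_arm([
  [0, 0, 0.02, 0],
  [0, 0, 0.035, 0],
  [0.01, 0, 0.035, 0],
  [0.01, 0, 0.04, 0],
  [0.01, 0, 0.04, 0],
  [0.01, 0, 0.04, 0],
  [0.01, 0, 0.04, 0],
  [0, 0, 0.03, 0],
])

```text
clock: 8.55
tool_pos: [0.4341, 0.2598, 0.2753]
ee_rot: [[-0.039, 0.999, 0.002], [0.999, 0.039, 0.001], [0.001, 0.002, -1.0]]
force: [-0.4, -0.0, -0.1]
finger_gap: 0.021
grip_force: 20.0
```

Request:
jog_arm([
  [0, -0.039, 0, -0.137],
  [0, -0.039, 0, -0.137],
  [0, -0.039, 0, -0.137],
  [0, -0.039, 0, -0.137],
  [0, -0.039, 0, -0.137],
  [0, -0.039, 0, -0.137],
  [0, -0.039, 0, -0.137],
  [0, -0.039, 0, -0.137],
])

```text
clock: 9.35
tool_pos: [0.4325, -0.0538, 0.2726]
ee_rot: [[0.874, 0.487, 0.0], [0.487, -0.874, -0.0], [0.0, 0.0, -1.0]]
force: [0.9, 0.9, -1.2]
finger_gap: 0.0209
grip_force: 20.0
```

Request:
jog_arm([
  [0, -0.039, 0, -0.137],
  [-0.01, -0.039, 0, -0.137],
  [-0.01, -0.039, 0, -0.137],
  [-0.01, -0.039, 0, -0.137],
  [-0.01, -0.039, 0, -0.137],
  [-0.01, -0.039, 0, -0.137],
  [0, 0, 0, 0],
  [0, 0, 0, 0],
])

```text
clock: 10.15
tool_pos: [0.3825, -0.2866, 0.2722]
ee_rot: [[0.953, -0.304, -0.0], [-0.304, -0.953, 0.001], [-0.001, -0.0, -1.0]]
force: [-0.3, -0.3, -1.0]
finger_gap: 0.021
grip_force: 20.0
```

Run:
```python
from h import *
c=shot('wrist','wr5'); d=shot('scene','sc5')
r=lambda im,x,y,w,h:cv2.resize(im[y:y+h,x:x+w],(400,300),interpolation=cv2.INTER_CUBIC)[...,::-1]
cv2.imwrite('pics/c5.png',np.hstack([r(d['color'],350,120,160,120),r(c['color'],220,60,240,180)]))
```

```text
(no output)
```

View pics/c5.png

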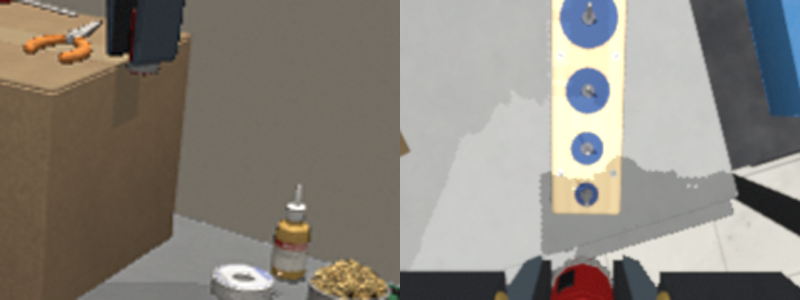

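Saw 22 is held upright, with its top at wrist px ~(329,225). I'll measure its offset in the hand.

```bash
cat >> h.py <<'E'
def held(f):
    """red object in hand: extents along tool x/y relative to TCP (mm), by height"""
    c=np.load(f'pics/{f}.npz');c={k:c[k] for k in c}; s=env.read_state();R=s['ee_rot'];t=s['tool_pos']
    h=cv2.cvtColor(c['color'],cv2.COLOR_RGB2HSV)
    m=((h[...,0]<8)|(h[...,0]>172))&(h[...,1]>150)&(h[...,2]>50)
    vs,us=np.where(m); P=np.array([w(c,u,v) for u,v in zip(us,vs)])
    q=(P-t)@R; k=(abs(q[:,:2])<.06).all(1)&(abs(q[:,2])<.08); q=q[k]*1000
    print('n',len(q),'x99',np.percentile(q[:,0],[1,50,99]).round(1),'y',np.percentile(q[:,1],[1,50,99]).round(1),'z',np.percentile(q[:,2],[1,50,99]).round(1))
E
python3 - <<'E'
from h import *
held('wr5')
E
```

```text
n 706 x99 [ 5.1 12.  13.4] y [-7.6  3.2 12.2] z [-51.4 -38.8 -16.8]
```

Request:
jog_arm([
  [-0.0065, -0.003, -0.03, 0],
  [0, 0, -0.035, 0],
  [0, 0, -0.035, 0],
  [0, 0, -0.035, 0],
  [0, 0, -0.03, 0],
  [0, 0, -0.022, 0],
  [0, 0, 0, 0],
  [0, 0, 0, 0],
])

```text
clock: 11.05
tool_pos: [0.377, -0.2887, 0.086]
ee_rot: [[0.953, -0.302, -0.0], [-0.302, -0.953, 0.0], [-0.0, -0.0, -1.0]]
force: [0.6, 0.4, -0.7]
finger_gap: 0.0209
grip_force: 20.0
```

Run:
```python
from h import *
c=shot('wrist','wr6'); d=shot('scene','sc6'); print(env.read_state()['tool_pos']); held('wr6')
r=lambda im,x,y,w,h:cv2.resize(im[y:y+h,x:x+w],(400,300),interpolation=cv2.INTER_CUBIC)[...,::-1]
cv2.imwrite('pics/c6.png',np.hstack([r(d['color'],360,225,80,60),r(c['color'],260,120,140,105)]))
```

```text
[ 0.37743024 -0.28947512  0.08688849]
n 705 x99 [ 4.4 11.5 12.8] y [-9.4  1.4 10.6] z [-50.4 -37.9 -15.9]
```

View pics/c6.png

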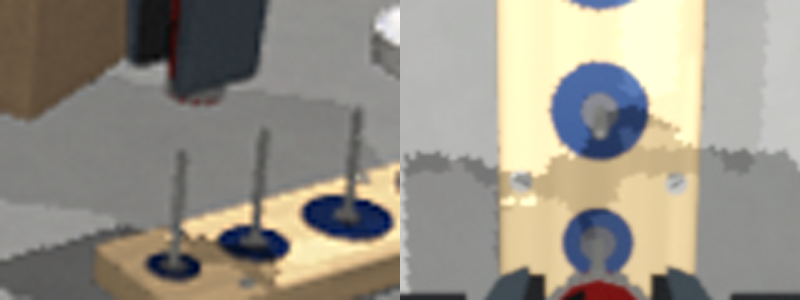

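Run:
```python
from h import *
d=np.load('pics/sc6.npz');d={k:d[k] for k in d}
h=cv2.cvtColor(d['color'],cv2.COLOR_RGB2HSV)
for v in range(234,249): print(v,[(u,d['color'][v,u].tolist(),round(float(d['z_map'][v,u]),3)) for u in range(392,407,2)])
for u,v in((399,243.5),(396.2,255)): print(w(d,u,v,.0939 if v<250 else .07))
c=np.load('pics/wr6.npz');c={k:c[k] for k in c}; print(w(c,329.3,158.5,.018))
```

```text
234 [(392, [23, 21, 22], 0.951), (394, [46, 10, 10], 0.94), (396, [40, 46, 52], 0.917), (398, [45, 52, 57], 0.916), (400, [45, 52, 58], 0.916), (402, [45, 52, 57], 0.92), (404, [43, 49, 55], 0.926), (406, [43, 51, 56], 0.927)]
235 [(392, [21, 21, 22], 0.952), (394, [39, 11, 9], 0.943), (396, [39, 46, 51], 0.918), (398, [44, 51, 56], 0.917), (400, [45, 51, 57], 0.918), (402, [44, 51, 57], 0.921), (404, [43, 50, 56], 0.926), (406, [46, 52, 57], 0.925)]
236 [(392, [38, 39, 39], 0.955), (394, [53, 12, 10], 0.942), (396, [40, 46, 52], 0.919), (398, [45, 51, 56], 0.0), (400, [45, 51, 57], 0.918), (402, [43, 50, 55], 0.924), (404, [44, 51, 57], 0.927), (406, [44, 51, 57], 0.93)]
237 [(392, [101, 102, 100], 0.953), (394, [58, 13, 12], 0.944), (396, [43, 50, 56], 0.917), (398, [47, 53, 59], 0.919), (400, [45, 51, 57], 0.921), (402, [44, 51, 57], 0.926), (404, [43, 50, 56], 0.928), (406, [44, 51, 57], 0.929)]
238 [(392, [155, 156, 155], 1.19), (394, [66, 24, 22], 0.943), (396, [41, 48, 56], 0.919), (398, [47, 53, 60], 0.922), (400, [46, 53, 58], 0.922), (402, [43, 51, 56], 0.926), (404, [42, 4
[... 1854 characters left out ...]
8, 125, 124], 1.151), (404, [131, 131, 130], 1.154), (406, [130, 129, 129], 1.151)]
247 [(392, [129, 129, 125], 1.148), (394, [131, 129, 127], 1.147), (396, [128, 128, 126], 1.146), (398, [130, 130, 128], 1.151), (400, [129, 130, 128], 1.148), (402, [130, 130, 129], 1.15), (404, [130, 129, 128], 1.15), (406, [130, 129, 128], 1.145)]
248 [(392, [129, 128, 126], 1.138), (394, [129, 128, 127], 1.142), (396, [130, 128, 127], 1.143), (398, [129, 129, 126], 1.142), (400, [129, 128, 125], 1.139), (402, [128, 128, 126], 1.14), (404, [129, 129, 126], 1.144), (406, [130, 129, 127], 1.142)]
[ 0.38071808 -0.2920048   0.0939    ]
[ 0.3768519  -0.29040396  0.07      ]
[ 0.41425276 -0.30186434  0.018     ]
```

Request:
jog_arm([
  [-0.003, 0, 0, 0],
  [0, 0, -0.01, 0],
  [0, 0, -0.01, 0],
  [0, 0, -0.01, 0],
  [0, 0, -0.01, 0],
  [0, 0, 0, 0],
])

```text
clock: 11.75
tool_pos: [0.3727, -0.2886, 0.0438]
ee_rot: [[0.953, -0.303, -0.002], [-0.303, -0.953, 0.002], [-0.003, -0.001, -1.0]]
force: [-0.7, -0.2, -1.0]
finger_gap: 0.0212
grip_force: 20.0
```

Request:
jog_arm([
  [0, 0, -0.01, 0],
  [0, 0, -0.01, 0],
  [0, 0, -0.01, 0],
  [0, 0, -0.003, 0],
  [0, 0, 0, 0],
])

```text
clock: 12.25
tool_pos: [0.3732, -0.289, 0.0119]
ee_rot: [[0.953, -0.303, -0.001], [-0.303, -0.953, 0.001], [-0.001, -0.0, -1.0]]
force: [0.3, 0.3, -1.3]
finger_gap: 0.0212
grip_force: 20.0
```

Request:
jog_arm([
  [0, 0, -0.001, 0],
  [0, 0, 0, 0],
])

```text
clock: 12.45
tool_pos: [0.3737, -0.2894, 0.0117]
ee_rot: [[0.953, -0.303, 0.0], [-0.303, -0.953, -0.0], [0.0, 0.0, -1.0]]
force: [0.7, 0.6, -0.8]
finger_gap: 0.0212
grip_force: 20.0
```

Request:
jog_arm([
  [0, 0, 0, 0],
  [0, 0, 0, 0],
  [0, 0, 0, 0],
  [0, 0, 0, 0],
  [0, 0, 0, 0],
], jaw=0)

```text
clock: 12.95
tool_pos: [0.3736, -0.2893, 0.0116]
ee_rot: [[0.953, -0.303, 0.0], [-0.303, -0.953, -0.0], [0.0, 0.0, -1.0]]
force: [0.2, -0.1, -0.3]
finger_gap: 0.0457
grip_force: 0.0
```

Request:
jog_arm([
  [0, 0, 0.02, 0],
  [0, 0, 0.035, 0],
  [0, 0, 0.035, 0],
  [0.01, 0, 0.045, 0],
  [0.01, 0, 0.045, 0],
  [0.01, 0, 0.045, 0],
  [0.01, 0, 0.035, 0],
  [0, 0, 0, 0],
])

```text
clock: 13.75
tool_pos: [0.4162, -0.2907, 0.2766]
ee_rot: [[0.953, -0.303, 0.006], [-0.303, -0.953, -0.005], [0.007, 0.003, -1.0]]
force: [-1.0, -0.1, -0.1]
finger_gap: 0.0455
grip_force: 0.0
```

Run:
```python
from h import *
d=shot('scene','sc7'); 
r=lambda im,x,y,w,h:cv2.resize(im[y:y+h,x:x+w],(400,300),interpolation=cv2.INTER_CUBIC)[...,::-1]
cv2.imwrite('pics/c7.png',np.hstack([r(d['color'],375,225,100,75),r(d['color'],200,165,80,60)]))
```

```text
(no output)
```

View pics/c7.png

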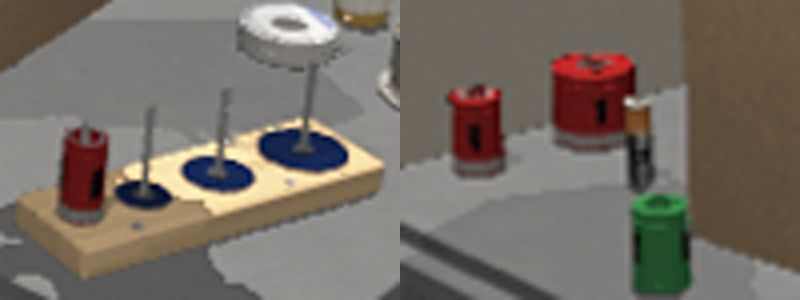

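Saw_22 is seated at (85,175) in the crop, with its pin showing above. The battery and the others are undisturbed. Now saw_29.

Request:
jog_arm([
  [0, 0.045, 0, 0.137],
  [0, 0.045, 0, 0.137],
  [0, 0.045, 0, 0.137],
  [0, 0.045, 0, 0.137],
  [0, 0.045, 0, 0.137],
  [0, 0.045, 0, 0.137],
  [0, 0.045, 0, 0.137],
  [0, 0.045, 0, 0.137],
], jaw=-0.1)

```text
clock: 14.6
tool_pos: [0.4122, 0.0723, 0.2702]
ee_rot: [[0.702, 0.713, -0.002], [0.713, -0.702, -0.0], [-0.001, -0.001, -1.0]]
force: [0.7, -0.4, 0.2]
finger_gap: 0.0503
grip_force: 0.0
```

Request:
jog_arm([
  [0, 0.045, 0, 0.137],
  [0, 0.045, 0, 0.137],
  [0, 0.045, 0, 0.137],
  [0, 0.045, 0, 0.137],
  [0, 0.045, 0, 0.137],
  [-0.008, 0.045, 0, 0.137],
  [0, 0.003, 0, 0],
  [0, 0, 0, 0],
])

```text
clock: 15.4
tool_pos: [0.4046, 0.3438, 0.2698]
ee_rot: [[-0.04, 0.999, -0.002], [0.999, 0.04, -0.002], [-0.002, -0.002, -1.0]]
force: [-0.1, -0.7, -0.2]
finger_gap: 0.0505
grip_force: 0.0
```

Request:
jog_arm([
  [0, 0.001, -0.035, 0],
  [0, 0, -0.035, 0],
  [0, 0, -0.035, 0],
  [0, 0, -0.035, 0],
  [0, 0, -0.035, 0],
  [0, 0, -0.035, 0],
  [0, 0, 0, 0],
])

```text
clock: 16.1
tool_pos: [0.4031, 0.3412, 0.0575]
ee_rot: [[-0.037, 0.999, -0.006], [0.999, 0.037, -0.005], [-0.005, -0.006, -1.0]]
force: [-0.3, -0.4, 0.4]
finger_gap: 0.05
grip_force: 0.0
```

Request:
jog_arm([
  [0, 0, -0.02, 0],
  [0, 0, -0.02, 0],
  [0, 0, -0.015, 0],
  [0, 0, -0.012, 0],
  [0, 0, 0, 0],
])

```text
clock: 16.6
tool_pos: [0.4052, 0.344, -0.0061]
ee_rot: [[-0.038, 0.999, -0.001], [0.999, 0.038, -0.001], [-0.001, -0.001, -1.0]]
force: [-0.0, 0.4, 0.0]
finger_gap: 0.0502
grip_force: 0.0
```

Request:
jog_arm([
  [0, 0, 0, 0],
  [0, 0, 0, 0],
  [0, 0, 0, 0],
  [0, 0, 0, 0],
  [0, 0, 0, 0],
  [0, 0, 0, 0],
], jaw=1)

```text
clock: 17.2
tool_pos: [0.406, 0.3451, -0.0048]
ee_rot: [[-0.039, 0.999, 0.001], [0.999, 0.039, 0.001], [0.001, 0.001, -1.0]]
force: [-1.8, 0.6, 7.6]
finger_gap: 0.0285
grip_force: 20.0
```

Request:
jog_arm([
  [0, 0, 0.02, 0],
  [0, 0, 0.035, 0],
  [0.003, 0, 0.035, 0],
  [0.003, 0, 0.04, 0],
  [0.004, 0, 0.04, 0],
  [0.005, 0, 0.04, 0],
  [0.005, 0, 0.04, 0],
  [0, 0, 0.03, 0],
])

```text
clock: 18.0
tool_pos: [0.4261, 0.3449, 0.2774]
ee_rot: [[-0.039, 0.999, 0.002], [0.999, 0.039, 0.001], [0.001, 0.002, -1.0]]
force: [1.2, 0.7, -0.2]
finger_gap: 0.0282
grip_force: 20.0
```

Request:
jog_arm([
  [0, -0.046, 0, -0.137],
  [0, -0.046, 0, -0.137],
  [0, -0.046, 0, -0.137],
  [0, -0.046, 0, -0.137],
  [0, -0.046, 0, -0.137],
  [0, -0.046, 0, -0.137],
  [0, -0.046, 0, -0.137],
  [0, -0.046, 0, -0.137],
])

```text
clock: 18.8
tool_pos: [0.4249, -0.025, 0.2748]
ee_rot: [[0.874, 0.487, 0.001], [0.487, -0.874, -0.0], [0.001, 0.0, -1.0]]
force: [0.4, 0.1, -1.0]
finger_gap: 0.0287
grip_force: 20.0
```

Request:
jog_arm([
  [0, -0.046, 0, -0.137],
  [0, -0.046, 0, -0.137],
  [-0.004, -0.046, 0, -0.137],
  [-0.005, -0.046, 0, -0.137],
  [-0.005, -0.046, 0, -0.137],
  [0, -0.046, 0, -0.137],
  [0, 0, 0, 0],
  [0, 0, 0, 0],
])

```text
clock: 19.6
tool_pos: [0.411, -0.2997, 0.2742]
ee_rot: [[0.953, -0.304, -0.001], [-0.304, -0.953, 0.001], [-0.001, -0.0, -1.0]]
force: [0.2, 0.2, -0.8]
finger_gap: 0.0284
grip_force: 20.0
```

Run:
```python
from h import *
c=shot('wrist','wr8'); held('wr8'); print(env.read_state()['tool_pos'])
```

```text
n 1379 x99 [-11.1  12.4  15.6] y [-11.3   2.3  14.3] z [-49.7 -45.  -14.9]
[ 0.41120272 -0.2988261   0.27426696]
```

Request:
jog_arm([
  [0.001, -0.0015, -0.03, 0],
  [0, 0, -0.035, 0],
  [0, 0, -0.035, 0],
  [0, 0, -0.035, 0],
  [0, 0, -0.03, 0],
  [0, 0, -0.019, 0],
  [0, 0, 0, 0],
  [0, 0, 0, 0],
])

```text
clock: 20.45
tool_pos: [0.4129, -0.3, 0.0911]
ee_rot: [[0.953, -0.302, -0.0], [-0.302, -0.953, 0.0], [-0.0, -0.0, -1.0]]
force: [-0.2, 0.2, -0.5]
finger_gap: 0.0288
grip_force: 20.0
```

Request:
jog_arm([
  [0, 0, -0.01, 0],
  [0, 0, -0.01, 0],
  [0, 0, -0.01, 0],
  [0, 0, -0.01, 0],
  [0, 0, -0.005, 0],
  [0, 0, 0, 0],
])

```text
clock: 21.05
tool_pos: [0.4121, -0.3005, 0.0446]
ee_rot: [[0.953, -0.303, -0.001], [-0.303, -0.953, 0.001], [-0.001, -0.001, -1.0]]
force: [-0.4, -0.6, -0.3]
finger_gap: 0.0289
grip_force: 20.0
```

Request:
jog_arm([
  [0, 0, -0.005, 0],
  [0, 0, -0.005, 0],
  [0, 0, -0.01, 0],
  [0, 0, -0.01, 0],
  [0, 0, -0.002, 0],
  [0, 0, 0, 0],
])

```text
clock: 21.65
tool_pos: [0.4124, -0.3006, 0.0131]
ee_rot: [[0.953, -0.303, -0.001], [-0.303, -0.953, 0.001], [-0.001, -0.0, -1.0]]
force: [-1.7, 1.7, 4.4]
finger_gap: 0.0288
grip_force: 20.0
```

Request:
jog_arm([
  [0, 0, 0, 0],
  [0, 0, 0, 0],
  [0, 0, 0, 0],
  [0, 0, 0, 0],
  [0, 0, 0.01, 0],
  [0, 0, 0.025, 0],
  [0, 0, 0.035, 0],
  [0, 0, 0.035, 0],
], jaw=0)

```text
clock: 22.45
tool_pos: [0.4123, -0.3006, 0.1202]
ee_rot: [[0.953, -0.303, -0.0], [-0.303, -0.953, 0.0], [-0.0, -0.0, -1.0]]
force: [-0.0, 0.1, 0.0]
finger_gap: 0.0457
grip_force: 0.0
```

Request:
jog_arm([
  [0, 0, 0.04, 0],
  [0.01, 0, 0.04, 0],
  [0.01, 0, 0.04, 0],
  [0.01, 0, 0.037, 0],
  [0.008, 0.04, 0, 0.137],
  [0, 0.04, 0, 0.137],
  [0, 0.04, 0, 0.137],
  [0, 0.04, 0, 0.137],
])

```text
clock: 23.25
tool_pos: [0.4501, -0.1393, 0.2762]
ee_rot: [[0.97, 0.243, 0.001], [0.243, -0.97, -0.0], [0.001, 0.0, -1.0]]
force: [1.3, 0.3, 0.2]
finger_gap: 0.0458
grip_force: 0.0
```

Request:
jog_arm([
  [0, 0.04, 0, 0.137],
  [0, 0.04, 0, 0.137],
  [0, 0.04, 0, 0.137],
  [0, 0.04, 0, 0.137],
  [0, 0.04, 0, 0.137],
  [0, 0.04, 0, 0.137],
  [0, 0.04, 0, 0.137],
  [0, 0.04, 0, 0.137],
], jaw=-0.4)

```text
clock: 24.05
tool_pos: [0.45, 0.1809, 0.2764]
ee_rot: [[0.227, 0.974, 0.001], [0.974, -0.227, 0.0], [0.0, 0.001, -1.0]]
force: [1.2, 0.9, -0.7]
finger_gap: 0.0637
grip_force: 0.0
```

Request:
jog_arm([
  [0, 0.04, 0, 0.137],
  [0, 0.04, 0, 0.137],
  [0, 0.006, 0, 0.05],
  [0, 0, 0, 0],
  [0, 0, 0, 0],
])

```text
clock: 24.55
tool_pos: [0.4503, 0.2648, 0.2758]
ee_rot: [[-0.087, 0.996, 0.0], [0.996, 0.087, -0.0], [-0.0, 0.0, -1.0]]
force: [-0.4, -0.6, 0.5]
finger_gap: 0.0637
grip_force: 0.0
```

Run:
```python
from h import *
c=shot('wrist','wr9'); d=shot('scene','sc9')
r=lambda im,x,y,w,h:cv2.resize(im[y:y+h,x:x+w],(400,300),interpolation=cv2.INTER_CUBIC)[...,::-1]
cv2.imwrite('pics/c9.png',np.hstack([r(d['color'],375,225,100,75),r(c['color'],260,60,200,150)]))
```

```text
(no output)
```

View pics/c9.png

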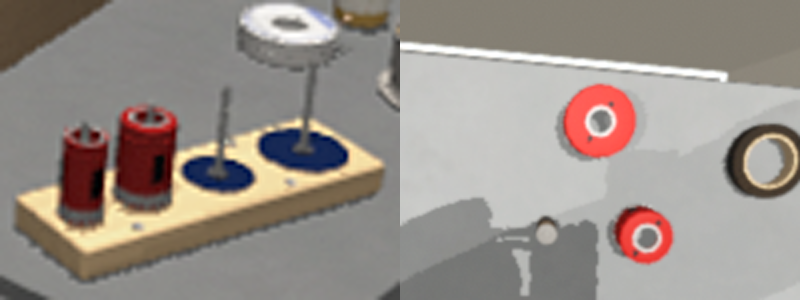

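Saws 22 and 29 are seated with their pins through. The wrist view shows saw_38's hole at (383.5,178.5), saw_48's at (360,120.5) and the battery at (333,175.5).

Run:
```python
from h import *
c=np.load('pics/wr9.npz');c={k:c[k] for k in c}
for u in((383.5,178.5),(360,120.5),(333,175.5)): print(w(c,*u,.045).round(4))
```

```text
[0.5246 0.2674 0.045 ]
[0.4837 0.3416 0.045 ]
[0.4547 0.2655 0.045 ]
```

Request:
jog_arm([
  [0, 0.001, -0.035, 0],
  [0, 0, -0.035, 0],
  [0, 0, -0.035, 0],
  [0, 0, -0.035, 0],
  [0, 0, -0.036, 0],
  [0.025, 0, 0, 0],
  [0.025, 0, 0, 0],
  [0.0245, 0.001, 0, 0],
], jaw=-0.25)

```text
clock: 25.45
tool_pos: [0.5261, 0.2662, 0.0995]
ee_rot: [[-0.087, 0.996, -0.0], [0.996, 0.087, -0.0], [-0.0, -0.0, -1.0]]
force: [-1.1, 0.7, 0.2]
finger_gap: 0.0568
grip_force: 0.0
```

Request:
jog_arm([
  [0, 0, 0, 0],
  [0, 0, 0, 0],
  [0, 0, -0.02, 0],
  [0, 0, 0, 0],
])

```text
clock: 25.85
tool_pos: [0.523, 0.2662, 0.0779]
ee_rot: [[-0.088, 0.996, -0.003], [0.996, 0.088, -0.001], [-0.001, -0.003, -1.0]]
force: [-0.5, 0.2, 0.1]
finger_gap: 0.057
grip_force: 0.0
```

Request:
jog_arm([
  [0, 0.001, -0.02, 0],
  [0, 0, -0.02, 0],
  [0, 0, -0.02, 0],
  [0, 0, -0.015, 0],
  [0, 0, -0.01, 0],
  [0, 0, 0, 0],
])

```text
clock: 26.45
tool_pos: [0.5243, 0.2679, -0.0062]
ee_rot: [[-0.089, 0.996, -0.002], [0.996, 0.089, -0.001], [-0.001, -0.002, -1.0]]
force: [0.2, -0.0, 0.1]
finger_gap: 0.0572
grip_force: 0.0
```

Request:
jog_arm([
  [0, 0, 0, 0],
  [0, 0, 0, 0],
  [0, 0, 0, 0],
  [0, 0, 0, 0],
  [0, 0, 0, 0],
  [0, 0, 0, 0],
], jaw=1)

```text
clock: 27.05
tool_pos: [0.5255, 0.2684, -0.0047]
ee_rot: [[-0.089, 0.996, 0.001], [0.996, 0.089, 0.0], [0.0, 0.001, -1.0]]
force: [-1.0, -0.8, 7.4]
finger_gap: 0.0374
grip_force: 20.0
```

Request:
jog_arm([
  [0, 0, 0.02, 0],
  [0, 0, 0.03, 0],
  [0, 0, 0.03, 0],
  [0, 0, 0.04, 0],
  [-0.023, 0, 0, 0],
  [-0.025, 0, 0, 0],
  [-0.025, 0, 0.03, 0],
  [0, 0, 0.035, 0],
])

```text
clock: 27.85
tool_pos: [0.4483, 0.2672, 0.1788]
ee_rot: [[-0.09, 0.996, -0.004], [0.996, 0.09, -0.002], [-0.002, -0.004, -1.0]]
force: [0.6, 0.6, -1.1]
finger_gap: 0.0378
grip_force: 20.0
```

Request:
jog_arm([
  [0, 0, 0.035, 0],
  [0, 0, 0.035, 0],
  [0, 0, 0.025, 0],
  [0, -0.042, 0, -0.141],
  [0, -0.042, 0, -0.141],
  [0, -0.042, 0, -0.141],
  [0, -0.042, 0, -0.141],
  [0, -0.042, 0, -0.141],
])

```text
clock: 28.65
tool_pos: [0.4515, 0.0567, 0.2747]
ee_rot: [[0.582, 0.813, 0.0], [0.813, -0.582, 0.0], [0.0, 0.0, -1.0]]
force: [0.4, 0.2, -2.0]
finger_gap: 0.0377
grip_force: 20.0
```

Request:
jog_arm([
  [0, -0.042, 0, -0.141],
  [0, -0.042, 0, -0.141],
  [0, -0.042, 0, -0.141],
  [0, -0.042, 0, -0.141],
  [0, -0.042, 0, -0.141],
  [0, -0.042, 0, -0.141],
  [0, -0.042, 0, -0.141],
  [0, -0.042, 0, -0.141],
])

```text
clock: 29.45
tool_pos: [0.4515, -0.2795, 0.2746]
ee_rot: [[0.984, -0.178, 0.0], [-0.178, -0.984, -0.0], [0.0, 0.0, -1.0]]
force: [1.0, 0.2, -1.5]
finger_gap: 0.0378
grip_force: 20.0
```

Request:
jog_arm([
  [0, -0.038, 0, -0.141],
  [0, 0, 0, 0],
  [0, 0, 0, 0],
])

```text
clock: 29.75
tool_pos: [0.4516, -0.3161, 0.2742]
ee_rot: [[0.951, -0.31, -0.001], [-0.31, -0.951, 0.001], [-0.001, -0.0, -1.0]]
force: [-0.8, 0.6, -1.0]
finger_gap: 0.0378
grip_force: 20.0
```

Run:
```python
from h import *
c=shot('wrist','wr10'); held('wr10'); print(env.read_state()['tool_pos'])
```

```text
n 2635 x99 [-18.   11.3  17.5] y [-14.4   1.8  17.8] z [-49.8 -48.  -15.2]
[ 0.45171377 -0.31537357  0.2742983 ]
```

Request:
jog_arm([
  [0.006, -0.001, -0.03, 0],
  [0, 0, -0.035, 0],
  [0, 0, -0.035, 0],
  [0, 0, -0.035, 0],
  [0, 0, -0.03, 0],
  [0, 0, -0.019, 0],
  [0, 0, 0, 0],
  [0, 0, 0, 0],
])

```text
clock: 30.6
tool_pos: [0.4584, -0.3161, 0.0912]
ee_rot: [[0.952, -0.308, -0.0], [-0.308, -0.952, 0.0], [-0.0, -0.0, -1.0]]
force: [0.6, 0.9, -0.6]
finger_gap: 0.0377
grip_force: 20.0
```

Request:
jog_arm([
  [0, 0, -0.01, 0],
  [0, 0, -0.01, 0],
  [0, 0, -0.01, 0],
  [0, 0, -0.01, 0],
  [0, 0, -0.005, 0],
  [0, 0, 0, 0],
])

```text
clock: 31.2
tool_pos: [0.4576, -0.3165, 0.0445]
ee_rot: [[0.951, -0.309, -0.001], [-0.309, -0.951, 0.001], [-0.001, -0.001, -1.0]]
force: [-0.1, -0.8, -0.8]
finger_gap: 0.0376
grip_force: 20.0
```

Request:
jog_arm([
  [0, 0, -0.005, 0],
  [0, 0, -0.005, 0],
  [0, 0, -0.01, 0],
  [0, 0, -0.01, 0],
  [0, 0, -0.002, 0],
  [0, 0, 0, 0],
])

```text
clock: 31.8
tool_pos: [0.4579, -0.3166, 0.0131]
ee_rot: [[0.951, -0.309, -0.001], [-0.309, -0.951, 0.001], [-0.001, -0.0, -1.0]]
force: [-1.5, 1.1, 4.7]
finger_gap: 0.0372
grip_force: 20.0
```

Request:
jog_arm([
  [0, 0, 0, 0],
  [0, 0, 0, 0],
  [0, 0, 0, 0],
  [0, 0, 0, 0],
  [0, 0, 0.01, 0],
  [0, 0, 0.025, 0],
  [0, 0, 0.035, 0],
  [0, 0, 0.035, 0],
], jaw=-0.25)

```text
clock: 32.6
tool_pos: [0.4578, -0.3166, 0.1202]
ee_rot: [[0.951, -0.309, -0.0], [-0.309, -0.951, 0.0], [-0.0, -0.0, -1.0]]
force: [-0.4, -0.3, -0.2]
finger_gap: 0.0571
grip_force: 0.0
```

Request:
jog_arm([
  [0, 0, 0.04, 0],
  [0, 0, 0.04, 0],
  [0, 0, 0.04, 0],
  [0, 0, 0.037, 0],
  [0, 0.047, 0, 0.137],
  [0, 0.047, 0, 0.137],
  [0, 0.047, 0, 0.137],
  [0, 0.047, 0, 0.137],
])

```text
clock: 33.4
tool_pos: [0.4575, -0.1271, 0.2764]
ee_rot: [[0.972, 0.237, 0.001], [0.237, -0.972, -0.0], [0.001, 0.0, -1.0]]
force: [0.3, 0.4, 0.1]
finger_gap: 0.0572
grip_force: 0.0
```

Request:
jog_arm([
  [0, 0.047, 0, 0.137],
  [0, 0.047, 0, 0.137],
  [0, 0.047, 0, 0.137],
  [0, 0.047, 0, 0.137],
  [0, 0.047, 0, 0.137],
  [0, 0.047, 0, 0.137],
  [0, 0.047, 0, 0.137],
  [0, 0.047, 0, 0.137],
], jaw=-0.45)

```text
clock: 34.2
tool_pos: [0.4575, 0.2492, 0.2765]
ee_rot: [[0.233, 0.973, 0.001], [0.973, -0.233, 0.0], [0.001, 0.001, -1.0]]
force: [0.7, -0.5, -0.2]
finger_gap: 0.0659
grip_force: 0.0
```

Request:
jog_arm([
  [0, 0.047, 0, 0.137],
  [0, 0.047, 0, 0.137],
  [0, 0, 0, 0],
  [0, 0, 0, 0],
])

```text
clock: 34.6
tool_pos: [0.4576, 0.3417, 0.2758]
ee_rot: [[-0.034, 0.999, -0.0], [0.999, 0.034, -0.0], [-0.0, -0.0, -1.0]]
force: [-0.2, -0.6, 0.4]
finger_gap: 0.0665
grip_force: 0.0
```

Run:
```python
from h import *
c=shot('wrist','wr11'); d=shot('scene','sc11')
r=lambda im,x,y,w,h:cv2.resize(im[y:y+h,x:x+w],(400,300),interpolation=cv2.INTER_CUBIC)[...,::-1]
cv2.imwrite('pics/c11.png',np.hstack([r(d['color'],375,225,100,75),r(c['color'],260,100,200,150)]))
```

```text
(no output)
```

View pics/c11.png

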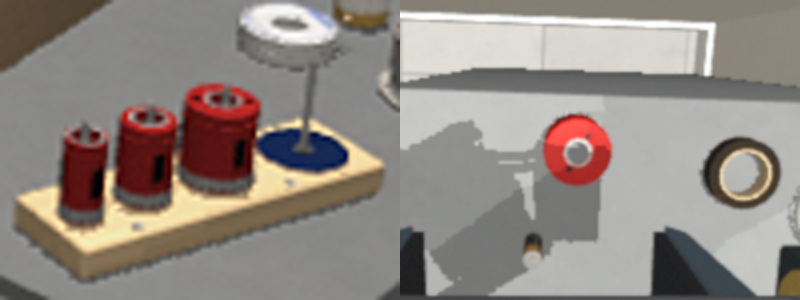

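Saw_38 is seated. Saw_48's hole is at (348.5,176.5), where expected, and the battery is standing. Descending.

Request:
jog_arm([
  [0, 0, -0.035, 0],
  [0, 0, -0.035, 0],
  [0, 0, -0.035, 0],
  [0, 0, -0.035, 0],
  [0.013, 0, -0.035, 0],
  [0.0135, 0, -0.02, 0],
  [0, 0, 0, 0],
  [0, 0, 0, 0],
])

```text
clock: 35.5
tool_pos: [0.4847, 0.3403, 0.0811]
ee_rot: [[-0.031, 1.0, -0.0], [1.0, 0.031, -0.0], [-0.0, -0.0, -1.0]]
force: [0.2, -0.7, 1.4]
finger_gap: 0.0662
grip_force: 0.0
```

Request:
jog_arm([
  [0, 0, -0.02, 0],
  [0, 0, -0.02, 0],
  [0, 0, -0.02, 0],
  [0, 0, -0.015, 0],
  [0, 0, -0.012, 0],
  [0, 0, 0, 0],
])

```text
clock: 36.1
tool_pos: [0.4841, 0.3409, -0.007]
ee_rot: [[-0.033, 0.999, -0.001], [0.999, 0.033, -0.001], [-0.001, -0.001, -1.0]]
force: [0.4, -0.1, 0.2]
finger_gap: 0.0659
grip_force: 0.0
```

Request:
jog_arm([
  [0, 0, 0, 0],
  [0, 0, 0, 0],
  [0, 0, 0, 0],
  [0, 0, 0, 0],
  [0, 0, 0, 0],
  [0, 0, 0, 0],
], jaw=1, force=25)

```text
clock: 36.7
tool_pos: [0.485, 0.3415, -0.0057]
ee_rot: [[-0.033, 0.999, 0.001], [0.999, 0.033, 0.001], [0.001, 0.001, -1.0]]
force: [-0.1, -0.1, 7.1]
finger_gap: 0.0476
grip_force: 25.0
```

Request:
jog_arm([
  [0, 0, 0.02, 0],
  [0, 0, 0.03, 0],
  [0, 0, 0.035, 0],
  [-0.013, 0, 0.04, 0],
  [-0.014, 0, 0.04, 0],
  [0, 0, 0.04, 0],
  [0, 0, 0.04, 0],
  [0, 0, 0.035, 0],
])

```text
clock: 37.5
tool_pos: [0.4573, 0.3412, 0.276]
ee_rot: [[-0.033, 0.999, 0.001], [0.999, 0.033, 0.001], [0.001, 0.001, -1.0]]
force: [0.5, -0.0, -1.5]
finger_gap: 0.0476
grip_force: 25.0
```

Request:
jog_arm([
  [0, -0.048, 0, -0.137],
  [0, -0.048, 0, -0.137],
  [0, -0.048, 0, -0.137],
  [0, -0.048, 0, -0.137],
  [0, -0.048, 0, -0.137],
  [0, -0.048, 0, -0.137],
  [0, -0.048, 0, -0.137],
  [0, -0.048, 0, -0.137],
])

```text
clock: 38.3
tool_pos: [0.457, -0.0446, 0.2739]
ee_rot: [[0.876, 0.481, 0.001], [0.481, -0.876, -0.0], [0.001, 0.0, -1.0]]
force: [1.9, 0.3, -1.5]
finger_gap: 0.0474
grip_force: 25.0
```

Request:
jog_arm([
  [0, -0.048, 0, -0.137],
  [0, -0.048, 0, -0.137],
  [0, -0.048, 0, -0.137],
  [0, -0.048, 0, -0.137],
  [0, -0.048, 0, -0.137],
  [0, -0.048, 0, -0.137],
  [0, 0, -0.03, 0],
  [0, 0, -0.03, 0],
])

```text
clock: 39.1
tool_pos: [0.4574, -0.3323, 0.2132]
ee_rot: [[0.95, -0.311, 0.001], [-0.311, -0.95, -0.001], [0.001, 0.001, -1.0]]
force: [-0.3, 0.1, -1.4]
finger_gap: 0.0476
grip_force: 25.0
```

Request:
jog_arm([
  [0.02, 0, -0.03, 0],
  [0.02, 0, -0.02, 0],
  [0.01, 0, 0, 0],
  [0, 0, 0, 0],
  [0, 0, 0, 0],
])

```text
clock: 39.6
tool_pos: [0.5077, -0.331, 0.1648]
ee_rot: [[0.951, -0.309, 0.001], [-0.309, -0.951, -0.001], [0.001, 0.0, -1.0]]
force: [-0.3, -0.1, -1.1]
finger_gap: 0.0472
grip_force: 25.0
```

Run:
```python
from h import *
c=shot('wrist','wr12'); held('wr12'); print(env.read_state()['tool_pos'])
```

```text
n 4640 x99 [-20.2  13.5  24.3] y [-19.4   0.9  21.2] z [-50.9 -49.2 -17. ]
[ 0.50748064 -0.33104243  0.16489895]
```

Request:
jog_arm([
  [0.005, -0.004, -0.025, 0],
  [0, 0, -0.025, 0],
  [0, 0, -0.025, 0],
  [0, 0, 0, 0],
  [0, 0, 0, 0],
])

```text
clock: 40.15
tool_pos: [0.5125, -0.3351, 0.0897]
ee_rot: [[0.951, -0.309, 0.0], [-0.309, -0.951, -0.0], [0.0, 0.0, -1.0]]
force: [0.4, 0.5, -0.9]
finger_gap: 0.0475
grip_force: 25.0
```

Request:
jog_arm([
  [0, 0, -0.01, 0],
  [0, 0, -0.01, 0],
  [0, 0, -0.01, 0],
  [0, 0, -0.01, 0],
  [0, 0, -0.005, 0],
  [0, 0, 0, 0],
])

```text
clock: 40.75
tool_pos: [0.5121, -0.3344, 0.0425]
ee_rot: [[0.951, -0.309, -0.001], [-0.309, -0.951, 0.001], [-0.001, -0.0, -1.0]]
force: [-0.4, 0.6, -0.9]
finger_gap: 0.0474
grip_force: 25.0
```

Request:
jog_arm([
  [0, 0, -0.005, 0],
  [0, 0, -0.005, 0],
  [0, 0, -0.01, 0],
  [0, 0, -0.01, 0],
  [0, 0, -0.002, 0],
  [0, 0, 0, 0],
])

```text
clock: 41.35
tool_pos: [0.5126, -0.3348, 0.0116]
ee_rot: [[0.951, -0.309, -0.0], [-0.309, -0.951, 0.0], [-0.001, -0.0, -1.0]]
force: [-3.7, 2.4, 11.6]
finger_gap: 0.048
grip_force: 25.0
```

Seated contact with 11.6 N upward. Release and retreat up.

Request:
jog_arm([
  [0, 0, 0, 0],
  [0, 0, 0, 0],
  [0, 0, 0, 0],
  [0, 0, 0, 0],
  [0, 0, 0.01, 0],
  [0, 0, 0.025, 0],
  [0, 0, 0.035, 0],
  [0, 0, 0.035, 0],
], jaw=-0.45)

```text
clock: 42.15
tool_pos: [0.5123, -0.3346, 0.1181]
ee_rot: [[0.951, -0.309, -0.0], [-0.309, -0.951, 0.0], [-0.0, -0.0, -1.0]]
force: [0.5, -0.3, -0.7]
finger_gap: 0.0658
grip_force: 0.0
```

Request:
jog_arm([
  [-0.01, 0, 0.03, 0],
  [-0.02, 0, 0.03, 0],
  [-0.02, 0, 0.03, 0],
  [-0.02, 0, 0.02, 0],
  [0, 0, 0, 0],
  [0, 0, 0, 0],
])

```text
clock: 42.75
tool_pos: [0.4426, -0.3349, 0.2273]
ee_rot: [[0.951, -0.31, 0.001], [-0.31, -0.951, -0.001], [0.002, 0.001, -1.0]]
force: [0.8, 0.1, 0.2]
finger_gap: 0.066
grip_force: 0.0
```

Run:
```python
from h import *
d=shot('scene','sc13')
r=lambda im,x,y,w,h:cv2.resize(im[y:y+h,x:x+w],(400,300),interpolation=cv2.INTER_CUBIC)[...,::-1]
cv2.imwrite('pics/c13.png',np.hstack([r(d['color'],375,225,100,75),r(d['color'],200,165,80,60)]))
```

```text
(no output)
```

View pics/c13.png

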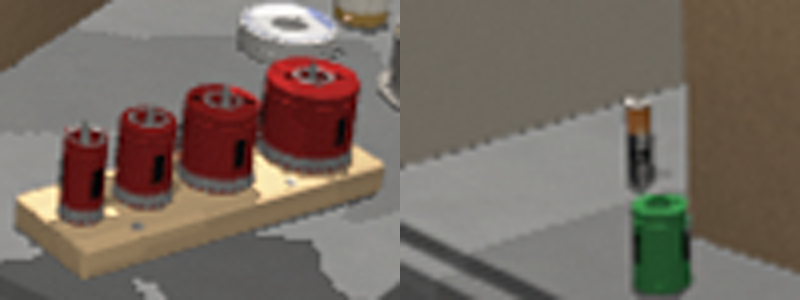

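All four saws are seated on the rack with their pins showing at (85,130), (148,110), (222,95) and (312,70). The battery is standing at (640,145) and the green look-alike hasn't moved.

```bash
python3 -c "
from plant import env
print(env.hand_in())"
```

```text
the job is handed in; nothing more can be done
None
```

The job is handed in: all four saws stand on their matching pins in size order, the battery and green look-alike were left in place, and the arm took about 43 s of the 138 s allowed; one early grasp closed on top of saw_22 (about 33 N at the wrist) because the reported tool height was about 34 mm off, which I corrected.

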